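Load a blank into the die shuttle of a bench hand press

TASK

A round metal blank lies loose on the deck of the hand press's sliding die. With your fingertips nudge it across the deck, without picking it up, until it drops over the rim into the round recess and lies flat and fully home; only then push the slide, which has an upright plate at its outer end to push on, all the way in under the ram, against its stop. Leave the castings and the deburring tool where they lie.

Things in the scene. Friction and masses are not known exactly. Their poses are not given: they have to be found in the camera images.
- press: fixed grey hand press; origin on the bench top (z = 0), right below the recess centre when the slide is fully out. Its y axis (level) is the way the slide moves in, towards the ram; x is across. Base plate 170 mm wide, y = -175 to +285 mm, 20 mm high; guide rails at x = +-57 to +-73 mm, tops 38 mm high, below the deck
- punch (a point): centre of the punch's flat underside at the foot of the ram, 89 mm above the bench, 140 mm from the press origin in its +y. Ram guide 60 mm in diameter from 170 mm up; above it the head, 75 mm wide, y = 110 to 280 mm from the press origin, 205 to 285 mm high; lever on its +x side up to 341 mm; column y = 210 to 280 mm
- shuttle (a joint): travel of the sliding die in metres: 0 = fully out (the start, recess in the open in front of the ram), 0.14 = fully in against the stop, recess under the punch. It moves along the press's +y axis, needs about 3 N to slide and stays where it is left
- nest (a point): centre of the floor of the round recess in the slide's aluminium deck; travels with the slide, axes as the press's. Recess 46 mm in diameter with a 1 mm chamfer, 6 mm deep: the flat deck is 6 mm above this point, 42 mm above the bench. From here the deck runs x = -55 to +55 mm, y = -160 to +45 mm
- push_face (a point): centre of the part above the deck of the outer (-y) face of the upright finger plate at the outer end of the slide, where to push; the plate is 80 mm wide across x, 8 mm thick in y, and stands 30 mm above the deck, its top 15 mm above this point; this face is 168 mm from the recess centre in -y
- blank: loose plain steel-coloured metal disc, 44 mm in diameter, 8 mm thick, about 80 g, lying flat on the deck of the slide on the -y side of the recess; origin at the centre of its underside, z up. Seated, it is flat on the recess floor, its underside at nest, and stands 2 mm above the deck
- casting_a: loose six-lobed die-cast ring, 64 mm across, 25 mm high, on the bench beside the press; origin at its underside; leave alone
- casting_b: second loose six-lobed die-cast ring like casting_a; leave alone
- deburrer: loose pen-shaped deburring tool lying on the bench beside the press, square red handle 100 mm long and 11 mm thick along its x axis, thin steel blade out to 85 mm in +x; origin under the middle of the handle; leave alone
Not all that is in view belongs to the job. Of the things shaped like the blank, the steel one is meant.

How it is judged:
By the outcome, as a careful person would: the job done as asked, in the order asked, and still so for the second after the job is handed in, with the robot touching nothing.
It also fails if it takes over 50 s, if anything falls off the work surface, if the arm or the gripper's body presses on something with over 40 N, if the wrist force passes 120 N, or if a joint passes its speed limit or range.

ROBOT

A 6-joint arm with a two-finger parallel gripper is mounted at the origin on the work surface. World frame = base frame: x ahead of the robot, y to its left, z up, the work surface at z = 0. Lengths are in mm, angles in rad, forces in N, time in s.
With the tool pointing down it reaches from about 350 to 925 mm from the base axis. Payload 6.4 kg.
Tool frame: the origin (TCP) lies between the finger pads; the fingertips stand env.tips_ahead ahead of it and the grasp point (between the pads) lies 11 mm behind it (env.tips_ahead is the distance from the TCP to the fingertips, in mm); z points along the fingers, y is the line along which they close (so a half turn about z gives the same grasp; the last joint's range is limited). The gripper opens to 94 mm and grips with 3 to 60 N. Pads are 16 mm wide; open, the fingers measure 119 mm over their backs; the gripper's body (75 mm by 177 mm) begins 78 mm behind the grasp point.
Start: joints at [-1.326, 0.245, 1.558, -0, 1.339, -0.174], TCP at [264.338, -593.834, 213.455] pointing down, gripper open.
Joint ranges: [-3.13, 3.13], [-1.02, 2.26], [0.13, 2.54], [-0.95, 4.09], [0.21, 2.88], [-2.74, 2.74]. Speed limits (rad/s): [2.57, 2.57, 3.14, 3.14, 3.14, 3.14].

INTERFACE

Orientations are given as a unit quaternion [w, x, y, z].
In Python, from rig import env, imaging, job gives the robot as it stands.
- The arm moves only by the tool carry_out, never from a script. Its argument "motion" is one flat list of numbers, 6 for each row, row after row: the shift along the tool's x, y, z in m, then the turn, a rotation vector about the tool's x, y, z in degrees. In form: [tx, ty, tz, rx, ry, rz, tx, ty, tz, rx, ry, rz, ...]. A call has exactly 8 rows; each row shifts and turns the commanded pose from where the row before left it, along the tool's axes as they then stand; what a row does not reach is not made up. A row lasts 1/8 s, in which the tool goes at most 62.5 mm and 10.7 degrees, less where a joint would pass 70% of its speed; a pose out of reach is approached as far as the arm can. A call is refused whole if a number of a shift passes 0.0625 or a number of a turn 10.7, either way. A call with a gripper value outside its range is refused whole. "hand" is the closure in counts, from 0 (fully open) to 255 (shut), set as the call begins (left out, the last holds). The fingers move at their own pace and stop on an object; "squeeze" is the grip in N (left out, the last holds). Time passes only in rows, so rows that do not move let the fingers close, or fill a call up. It gives the time, the measured TCP pose, the force, the opening and the grip force at its end, in the units of the state.
- env.get_state(): the state, without advancing time (a new reading comes with each control period).
- imaging.get_image(name): name is "scene" or "top"; returns the picture (400x640x3 uint8, red, green, blue); there is no depth.
- imaging.get_calibration(name): a dict with "fov_y" (degrees; the focal length in pixels is half the picture's height over the tangent of half this angle, whatever the lens; pixels are square), "cx", "cy" (the principal point, pixels), "extrinsics" (4x4, takes a point from camera to world coordinates). Camera axes: x right, y down, z forward; pixel columns grow to the right and rows downward; lengths in mm; the calibration is good to about 2 mm. A picture is of the moment at which its call begins. get_calibration takes no time and is no camera call.
- job.finish_job(): hands the job in; it is judged then, once.
The state is a dict: "t": time; "joint_positions": joint angles; "dq": joint speeds; "tau": joint torques, N m; "ee_pos": TCP position; "orientation": TCP orientation; "ft_force": force on the tool from outside, world axes, zero at the start; "torque": the same for the moment, N m; "width": opening from 0.0 (shut) to 1.0 (fully open); "finger_force": force on a finger pad.
Only numpy, scipy, OpenCV 4.12 (cv2) and the standard library are available. Lean on these libraries where they do the work, as an engineer would, in place of code of your own. Each camera call takes 0.05 s, during which the arm holds its last target. There are 200 camera calls.

## Working session

There is one attempt and no reset: what is moved stays moved. The work goes in short steps, Python scripts to look and compute and a tool call to move; the robot and the scene stay as the last step left them, time stands still between calls to the robot, and variables do not carry over. Pictures are saved under pics/ and viewed, at most 10 in all, crops included, and the job is handed in when it is done.

Besides the shell and the picture viewer there is one more tool, called after "Request:" as a command line: name --argument value ..., lists and objects as JSON in quotes. carry_out: Moves the arm, as the interface text tells. Its arguments: {"type":"object","properties":{"motion":{"type":"array","items":{"type":"number"}},"hand":{"type":"number"},"squeeze":{"type":"number"}},"required":["motion"]}

```bash
mkdir -p pics; python3 - <<'E'
from rig import env, imaging
import cv2
print(env.tips_ahead); s=env.get_state(); print(s)
for n in("scene","top"):
    im=imaging.get_image(n); cv2.imwrite(f"pics/{n}0.png",im[:,:,::-1]); c=imaging.get_calibration(n); print(n,c)
E
```

```text
8.0
{'t': 0.0, 'joint_positions': array([-1.32611548e+00,  2.45773681e-01,  1.55897145e+00, -3.66005017e-06,
        1.33869763e+00, -1.74134975e-01]), 'dq': array([-3.25686206e-04,  3.98360140e-04, -4.53536041e-05,  2.82780485e-04,
        9.10614947e-05,  3.18444746e-03]), 'tau': array([-1.75877092e-03, -4.15835452e+01, -3.14604843e+01,  6.83354912e-02,
        3.32305371e-02, -1.05638412e-04]), 'ee_pos': array([ 264.18511556, -593.26817191,  212.39406314]), 'orientation': array([-9.24418369e-04,  9.78153664e-01,  2.07881104e-01, -3.44021504e-05]), 'ft_force': array([-0.14238496, -0.10582886,  0.20043398]), 'torque': array([ 0.00562053,  0.01530134, -0.044717  ]), 'finger_force': 0.0, 'width': 1.0004869259040376}
scene {'fov_y': 47.332546877126795, 'cx': 315.77998158894184, 'cy': 203.18634431545712, 'extrinsics': array([[-2.03567278e-01,  5.82332371e-01, -7.87051061e-01,
         1.22948058e+03],
       [ 9.78973527e-01,  1.31811432e-01, -1.55681021e-01,
         1.24639161e+02],
       [ 1.30842292e-02, -8.02193715e-01, -5.96920470e-01,
         5.86599729e+02],
       [ 0.00000000e+00,  0.00000000e+00,  0.00000000e+00,
         1.00000000e+00]])}
top {'fov_y': 52.595193293789364, 'cx': 318.6017927866164, 'cy': 200.5345569743619, 'extrinsics': array([[-2.29363731e-03, -9.87415716e-01,  1.58129513e-01,
         4.36400109e+02],
       [-9.99465659e-01, -2.89238458e-03, -3.25581076e-02,
         3.66319346e+00],
       [ 3.26057585e-02, -1.58119695e-01, -9.86881465e-01,
         9.31663265e+02],
       [ 0.00000000e+00,  0.00000000e+00,  0.00000000e+00,
         1.00000000e+00]])}
```

View pics/scene0.png

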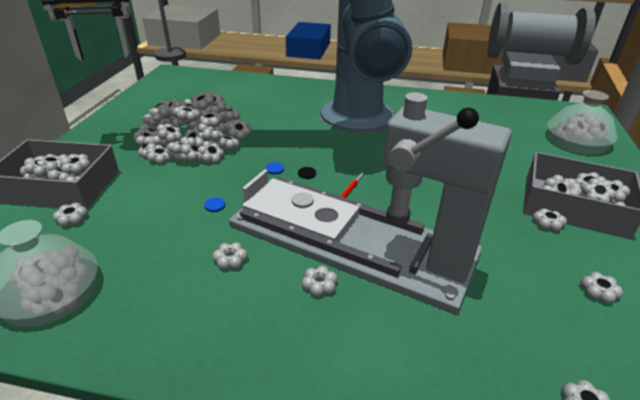

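View pics/top0.png

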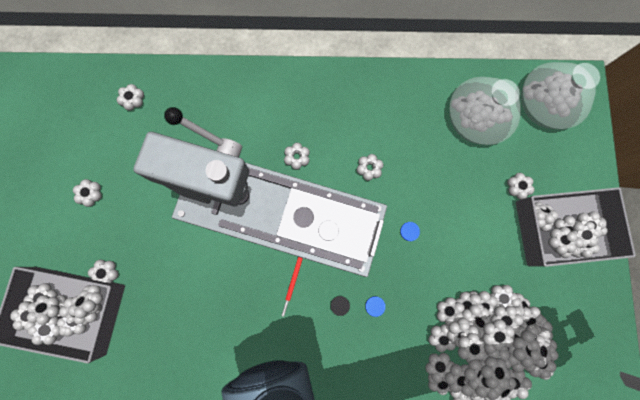

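Scene view: the deck, with a steel disc at (302,200) and the dark recess at (326,214). Top view candidates for the blank: a steel disc on the deck (328,230), blue discs (410,231) and (375,306), and a black disc (340,306). The dark circle at (304,217) is the recess. I choose the steel one on the deck and check it in a close crop.

```bash
python3 - <<'E'
import cv2
im=cv2.imread("pics/top0.png")
c=im[150:290,230:400]; cv2.imwrite("pics/crop0.png",cv2.resize(c,None,fx=4.2,fy=4.2,interpolation=cv2.INTER_CUBIC))
E
```

```text
(no output)
```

View pics/crop0.png

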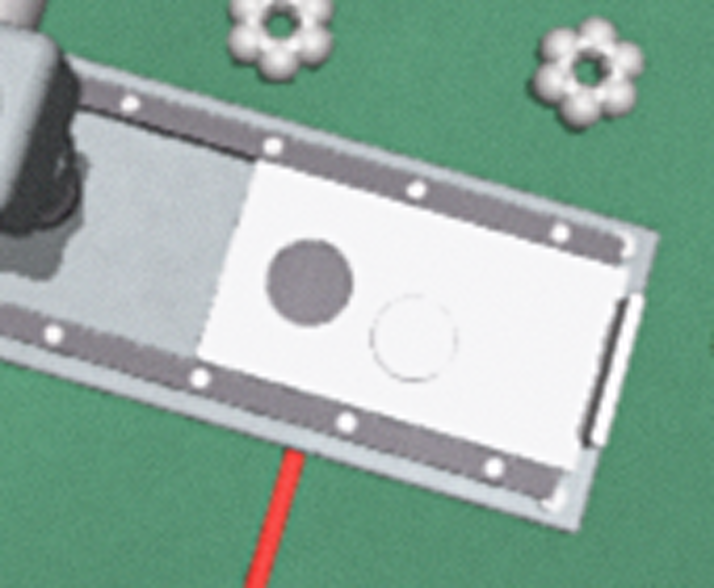

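Crop: the steel disc is at crop (414,338), which is full-picture (328.2,230.1). The recess is at crop (310,282), deck corners at (253,160), (200,355), (570,467), (628,268), finger plate outer edge at (643,296)-(602,446), and base corners at (657,235), (578,530). The choice is confirmed.

```bash
cat > geo.py <<'E'
import numpy as np
from rig import imaging
from scipy.optimize import least_squares
def ray(n,u,v,z):
    c=imaging.get_calibration(n); E=np.array(c["extrinsics"]); f=200/np.tan(np.radians(c["fov_y"]/2))
    d=E[:3,:3]@np.array([(u-c["cx"])/f,(v-c["cy"])/f,1]); o=E[:3,3]
    return (o+d*(z-o[2])/d[2])[:2]
E
python3 - <<'E'
from geo import *
full=lambda c,k=4.2,o=(230,150):((c[0]+.5)/k-.5+o[0],(c[1]+.5)/k-.5+o[1])
P=[(55,45,42,253,160),(-55,45,42,200,355),(-55,-160,42,570,467),(55,-160,42,628,268),(0,0,42,309.5,282.5),(0,0,42,309.5,282.5),(40,-168,72,643,296),(-40,-168,72,602,446),(85,-175,20,657,235),(-85,-175,20,578,530)]
M=np.array([p[:2] for p in P]); W=np.array([ray("top",*full(p[3:]),p[2]) for p in P])
def T(q): c,s=np.cos(q[2]),np.sin(q[2]); return M@np.array([[c,-s],[s,c]]).T+q[:2]
r=least_squares(lambda q:(T(q)-W).ravel(),[450,0,0],loss="soft_l1",f_scale=1.5)
print(r.x,np.degrees(r.x[2])); print((T(r.x)-W).round(1).tolist())
q=r.x;c,s=np.cos(q[2]),np.sin(q[2]);R=np.array([[c,-s],[s,c]])
b=ray("top",*full((414,338)),50);n=ray("top",*full((309.5,282.5)),42)
print("blank",b,"nest",n,"rel nest(meas) in press",R.T@(b-n),"rel model",R.T@(b-q[:2]))
# scene check
print("scene blank",ray("scene",302,199.5,50),"recess",ray("scene",326.5,214.5,42))
E
```

```text
[ 5.42714828e+02  9.37385037e+00 -2.89954699e-01] -16.613180502383834
[[0.5, -1.7], [-1.2, 3.1], [-1.7, -0.7], [-0.6, 0.9], [0.5, 1.2], [0.5, 1.2], [1.0, -0.7], [0.3, -0.7], [2.9, -1.7], [-1.9, 0.3]]
blank [512.35964901 -46.22292218] nest [542.2599917    8.21701512] rel nest(meas) in press [-13.08734957 -60.71621321] rel model [-13.19244989 -61.95480012]
scene blank [515.98731142 -44.56621224] recess [542.75094305  10.31679069]
```

Request:
carry_out --motion '[0,0,0,0,0,-9.4,0,0,0,0,0,-9.4,0,0,0,0,0,-9.4,0,0,0,0,0,-9.5,0.0465,-0.0034,0.0077,0,0,0,0.0465,-0.0034,0.0077,0,0,0,0.0465,-0.0034,0.0077,0,0,0,0.0465,-0.0034,0.0077,0,0,0]' --hand 179

```text
t: 1.1
ee_pos: [340.8, -421.9, 181.9]
orientation: [-0.0, 0.859, 0.513, 0.0]
ft_force: [0.6, 1.2, -0.6]
width: 0.301
finger_force: 0.0
```

Request:
carry_out --motion '[0.0465,-0.0034,0.0077,0,0,0,0.0465,-0.0034,0.0077,0,0,0,0.0465,-0.0034,0.0077,0,0,0,0.0465,-0.0034,0.0077,0,0,0,0.0465,-0.0034,0.0077,0,0,0,0.0465,-0.0034,0.0077,0,0,0,0.0465,-0.0034,0.0077,0,0,0,0.0465,-0.0034,0.0077,0,0,0]'

```text
t: 2.1
ee_pos: [493.2, -81.6, 120.6]
orientation: [-0.0, 0.859, 0.513, -0.0]
ft_force: [1.1, -1.5, 0.5]
width: 0.298
finger_force: 0.0
```

Request:
carry_out --motion '[0,0,0.014,0,0,0,0,0,0.014,0,0,0,0,0,0.014,0,0,0,0,0,0.012,0,0,0,0,0,0.01,0,0,0,0,0,0.002,0,0,0,0,0,0,0,0,0,0,0,0,0,0,0]'

```text
t: 3.1
ee_pos: [493.4, -83.4, 55.6]
orientation: [0.0, 0.858, 0.513, 0.0]
ft_force: [0.9, -0.4, -0.2]
width: 0.299
finger_force: 0.0
```

```bash
python3 - <<'E'
from rig import env, imaging
import cv2,numpy as np
print(env.get_state()["ee_pos"],env.get_state()["ft_force"])
t=imaging.get_image("top")[150:290,240:400,::-1]; s=imaging.get_image("scene")[150:260,220:380,::-1]
f=lambda a:cv2.resize(a,None,fx=5,fy=5,interpolation=cv2.INTER_CUBIC)
cv2.imwrite("pics/s1.png",f(s))
E
```

```text
[493.42931808 -83.35321401  55.57200235] [ 0.89944797 -0.44710507 -0.17735826]
```

View pics/s1.png

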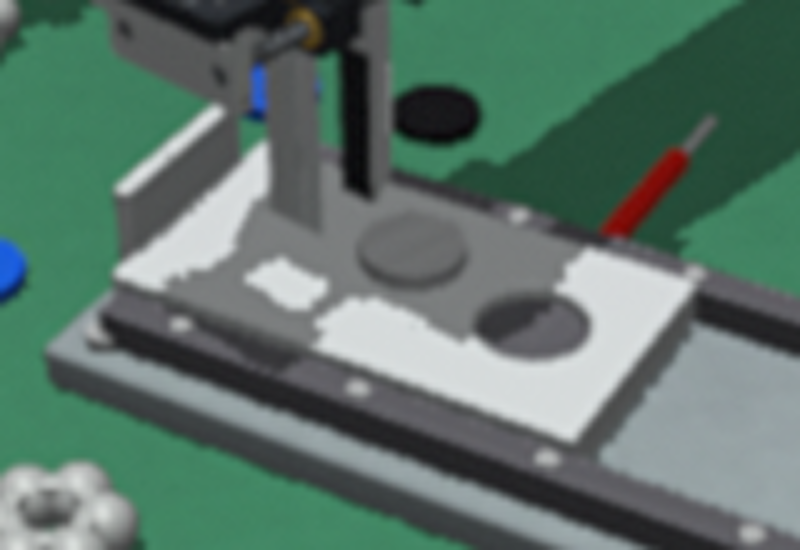

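The crop shows the fingertips low above the deck behind the disc (412,248), with the recess at (533,325), so the fork is in line. Lower by 2.5 mm and push.

Request:
carry_out --motion '[0,0,0.0025,0,0,0,0.007,0,0,0,0,0,0.007,0,0,0,0,0,0.006,0,0,0,0,0,0.006,0,0,0,0,0,0.006,0,0,0,0,0,0.005,0,0,0,0,0,0.005,0,0,0,0,0]'

```text
t: 4.2
ee_pos: [513.1, -46.0, 52.6]
orientation: [0.0, 0.859, 0.513, -0.0]
ft_force: [-0.3, -0.4, 0.0]
width: 0.296
finger_force: 0.3
```

```bash
python3 - <<'E'
from rig import env, imaging
import cv2,numpy as np
print(env.get_state()["ee_pos"],env.get_state()["ft_force"])
s=imaging.get_image("scene")[165:245,250:370,::-1]
cv2.imwrite("pics/s2.png",cv2.resize(s,None,fx=6,fy=6,interpolation=cv2.INTER_CUBIC))
E
```

```text
[513.07223358 -45.96572431  52.56746649] [-0.30469939 -0.4108875   0.01253537]
```

View pics/s2.png

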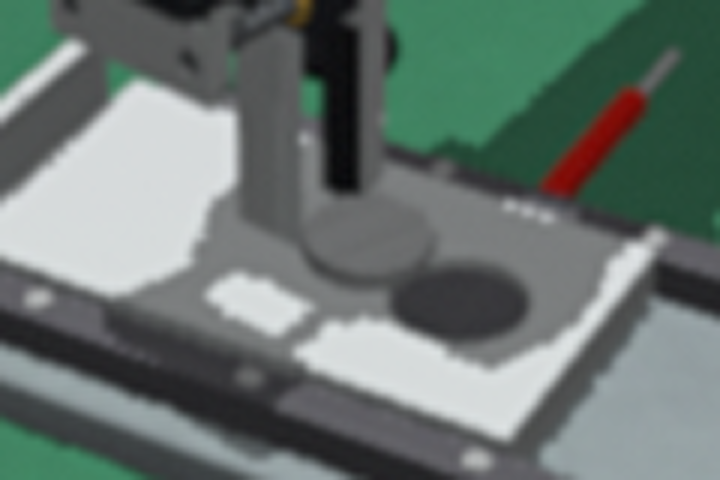

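The crop shows the disc cradled between the tips at (369,236), just short of the recess at (460,301). Working out the remaining vector.

```bash
python3 - <<'E'
from geo import *
b=ray("scene",311.1,203.9,50);n=ray("scene",326.25,214.75,42)
X=np.array([.474,.880]);Y=np.array([.880,-.474]);t=np.array([513.07,-45.97])
print(b,n,"rem along,lat",(n-b)@X,(n-b)@Y,"tcp->disc",(b-t)@X,(b-t)@Y)
E
```

```text
[526.29485696 -23.8043698 ] [543.62815263   9.98987399] rem along,lat 37.95491668133731 -0.7651713619534597 tcp->disc 25.774336777218668 1.1313654047926722
```

Request:
carry_out --motion '[0.005,-0.0004,0,0,0,0,0.005,-0.0003,0,0,0,0,0.005,0,0,0,0,0,0.005,0,0,0,0,0,0.005,0,0,0,0,0,0.005,0,0,0,0,0,0.005,0,0,0,0,0,0.003,0,0,0,0,0]'

```text
t: 5.25
ee_pos: [530.4, -12.0, 52.5]
orientation: [-0.0, 0.858, 0.513, 0.0]
ft_force: [0.7, -0.7, 0.6]
width: 0.298
finger_force: 0.2
```

```bash
python3 - <<'E'
from rig import env, imaging
import cv2,numpy as np
print(env.get_state()["ee_pos"],env.get_state()["ft_force"])
s=imaging.get_image("scene")[165:245,250:370,::-1]
cv2.imwrite("pics/s3.png",cv2.resize(s,None,fx=6,fy=6,interpolation=cv2.INTER_CUBIC))
E
```

```text
[530.43918033 -12.04301057  52.49515105] [ 0.67374376 -0.70745438  0.58238041]
```

View pics/s3.png

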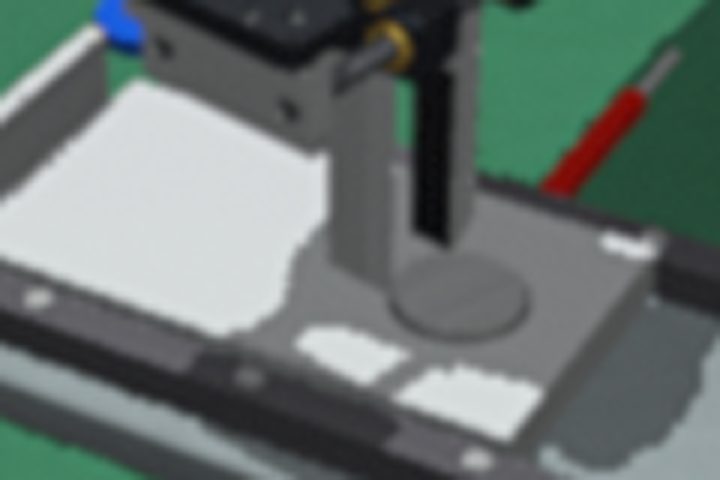

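The disc now sits at crop (460,297), over the recess, and looks dropped in. Back off and verify in both cameras.

Request:
carry_out --motion '[-0.006,0,0,0,0,0,-0.012,0,0,0,0,0,-0.025,0,-0.01,0,0,0,-0.03,0,-0.03,0,0,0,-0.04,0,-0.03,0,0,0,-0.04,0,-0.02,0,0,0,-0.04,0,0,0,0,0,-0.03,0,0,0,0,0]'

```text
t: 6.3
ee_pos: [423.3, -210.7, 143.0]
orientation: [0.001, 0.859, 0.512, 0.0]
ft_force: [0.2, -0.5, 0.3]
width: 0.299
finger_force: 0.0
```

```bash
python3 - <<'E'
from rig import env, imaging
import cv2,numpy as np
print(env.get_state()["ee_pos"],env.get_state()["ft_force"])
s=imaging.get_image("scene")[185:245,280:370,::-1]
t=imaging.get_image("top")[187:247,259:349,::-1]
f=lambda a:cv2.resize(a,None,fx=4.4,fy=4.4,interpolation=cv2.INTER_CUBIC)
cv2.imwrite("pics/st4.png",np.vstack([f(s),f(t)]))
E
```

```text
[ 423.33325907 -210.67241918  143.00848994] [ 0.22272467 -0.46294096  0.30427609]
```

View pics/st4.png

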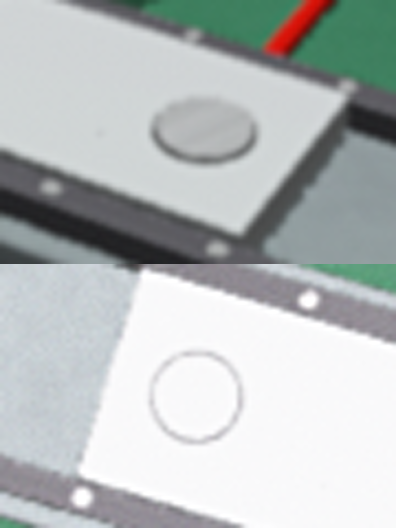

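Both views show the disc concentric with the recess (scene crop (205,128), top crop (196,133)), with an even ring and only a thin side standing proud, so it is seated. Its height reads about 2 mm over the deck. Next: fingers shut, and go behind the finger plate.

Request:
carry_out --motion '[0,0,0,0,0,-6,0,0,0,0,0,-5.7,0.013,0.017,0,0,0,0,0.013,0.017,0,0,0,0,0.013,0.0175,0.02,0,0,0,0,0,0.03,0,0,0,0,0,0.025,0,0,0,0,0,0.01,0,0,0]' --hand 255

```text
t: 7.4
ee_pos: [484.1, -184.9, 55.9]
orientation: [-0.001, 0.802, 0.598, -0.0]
ft_force: [0.3, -0.1, 0.6]
width: 0.005
finger_force: 0.0
```

Request:
carry_out --motion '[0.008,0,0,0,0,0,0.008,0,0,0,0,0,0.006,0,0,0,0,0,0.006,0,0,0,0,0,0.006,0,0,0,0,0,0.006,0,0,0,0,0,0.006,0,0,0,0,0,0.006,0,0,0,0,0]'

```text
t: 8.4
ee_pos: [500.5, -136.2, 57.8]
orientation: [0.001, 0.802, 0.598, 0.0]
ft_force: [0.7, -3.6, 3.2]
width: 0.006
finger_force: 1.7
```

Request:
carry_out --motion '[0.008,0,0,0,0,0,0.01,0,0,0,0,0,0.01,0,0,0,0,0,0.01,0,0,0,0,0,0.01,0,0,0,0,0,0.01,0,0,0,0,0,0.01,0,0,0,0,0,0.008,0,0,0,0,0]'

```text
t: 9.4
ee_pos: [521.6, -62.7, 57.4]
orientation: [-0.0, 0.802, 0.598, -0.0]
ft_force: [1.7, -3.4, 1.3]
width: 0.004
finger_force: 1.8
```

Request:
carry_out --motion '[0.006,0,0,0,0,0,0.006,0,0,0,0,0,0.006,0,0,0,0,0,0.005,0,0,0,0,0,0.004,0,0,0,0,0,0.003,0,0,0,0,0,0.002,0,0,0,0,0,0,0,0,0,0,0]'

```text
t: 10.4
ee_pos: [530.6, -32.4, 57.4]
orientation: [-0.0, 0.802, 0.598, 0.0]
ft_force: [0.2, -1.8, -0.4]
width: 0.008
finger_force: 0.6
```

Request:
carry_out --motion '[0.001,0,0,0,0,0,0.001,0,0,0,0,0,0.001,0,0,0,0,0,0.001,0,0,0,0,0,0.001,0,0,0,0,0,0.001,0,0,0,0,0,0,0,0,0,0,0,0,0,0,0,0,0]'

```text
t: 11.4
ee_pos: [532.3, -26.8, 57.4]
orientation: [-0.0, 0.802, 0.598, -0.0]
ft_force: [-0.6, -1.8, 0.2]
width: 0.007
finger_force: 0.9
```

Request:
carry_out --motion '[0.0005,0,0,0,0,0,0.0005,0,0,0,0,0,0.0005,0,0,0,0,0,0.0005,0,0,0,0,0,0.0005,0,0,0,0,0,0,0,0,0,0,0,0,0,0,0,0,0,0,0,0,0,0,0]'

```text
t: 12.4
ee_pos: [532.4, -26.5, 57.5]
orientation: [0.001, 0.802, 0.598, -0.002]
ft_force: [-4.3, -10.5, 0.4]
width: 0.009
finger_force: 5.7
```

Request:
carry_out --motion '[0.0005,0,0,0,0,0,0.0005,0,0,0,0,0,0.0005,0,0,0,0,0,0.0005,0,0,0,0,0,0,0,0,0,0,0,0,0,0,0,0,0,0,0,0,0,0,0,0,0,0,0,0,0]'

```text
t: 13.4
ee_pos: [532.4, -26.5, 57.5]
orientation: [0.002, 0.801, 0.598, -0.004]
ft_force: [-8.0, -19.0, 1.9]
width: 0.007
finger_force: 9.7
```

Request:
carry_out --motion '[-0.003,0,0,0,0,0,-0.005,0,0,0,0,0,-0.01,0,0,0,0,0,-0.03,0,0,0,0,0,-0.04,0,-0.02,0,0,0,-0.04,0,-0.03,0,0,0,-0.04,0,-0.03,0,0,0,-0.02,0,-0.02,0,0,0]'

```text
t: 14.4
ee_pos: [480.1, -205.0, 159.5]
orientation: [0.001, 0.802, 0.597, 0.001]
ft_force: [0.4, 0.2, -0.4]
width: 0.009
finger_force: 0.0
```

```bash
python3 - <<'E'
from rig import env, imaging
import cv2,numpy as np
print(env.get_state()["ee_pos"],env.get_state()["ft_force"])
s=imaging.get_image("scene")[160:290,230:480,::-1]
t=imaging.get_image("top")[130:290,170:420,::-1]
f=lambda a:cv2.resize(a,None,fx=2,fy=2,interpolation=cv2.INTER_CUBIC)
cv2.imwrite("pics/end.png",np.vstack([f(s),f(t)]))
E
```

```text
[ 480.11385925 -205.03761664  159.48550481] [ 0.42940865  0.21768053 -0.39732581]
```

View pics/end.png

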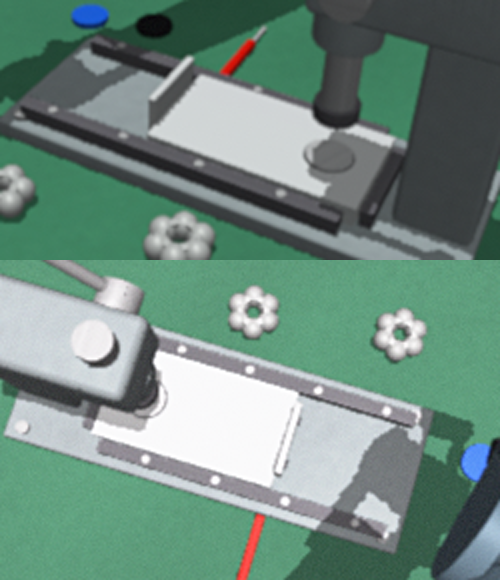

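The final view shows the slide against its stop bar and the blank in the recess under the punch (crop (330,155)). The castings and the deburring tool have not moved.

```bash
python3 -c "
from rig import job
print(job.finish_job())"
```

```text
the job is handed in; nothing more can be done
None
```

The blank was nudged into the recess and lies flat. The slide was then pushed in against its stop (about 20 N with no further movement), and the job was handed in at about 14.5 s; no verdict came back.

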